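# Load the ink pot in the shaker and lock its closing ring

## Robot

A 6-joint arm with a two-finger parallel gripper is mounted at the origin on the work surface. World frame = base frame: x ahead of the robot, y to its left, z up, the work surface at z = 0. Lengths are in m, angles in rad, forces in N, time in s.
With the tool pointing down it reaches from about 0.35 to 0.85 m from the base axis. Payload 8.1 kg.
Tool frame: the origin (TCP) lies on the mounting face of the last link; the fingertips stand 186 mm ahead of it and the grasp point (between the pads) lies 167 mm ahead of it; z points along the fingers, y is the line along which they close (so a half turn about z gives the same grasp; the last joint's range is limited). The gripper opens to 93 mm and grips with 3 to 60 N. Pads are 15 mm wide; open, the fingers measure 128 mm over their backs; the gripper's body (75 mm by 188 mm) begins 65 mm behind the grasp point.
Start: joints at [1.233, 0.13, 1.488, -0, 1.523, -0.085], TCP at [0.15, 0.581, 0.405] pointing down, gripper open.
Joint ranges: [-2.96, 2.96], [-0.89, 2.26], [0.02, 2.5], [-1.34, 4.48], [0, 2.73], [-2.66, 2.66]. Speed limits (rad/s): [2.39, 2.39, 2.79, 3.14, 3.14, 3.14].

## Interface

Orientations are given as a rotation vector (axis times angle).
In Python, from plant import read_state, read_camera, camera_params, close_job gives the robot as it stands. The module is installed in compiled form; this text tells all that it offers.
- The arm moves only by the tool servo_tool, never from a script. Its argument "increments" is a list of rows, each an object with "slide": the shift along the tool's x, y, z in mm, a list of three; "dr": the turn, a rotation vector about the tool's x, y, z in rad, a list of three; "jaw": the closure, from 0 (fully open) to 1 (shut). In form: [{"slide": [x, y, z], "dr": [ax, ay, az], "jaw": jaw}, ...]. A call has 1 to 20 rows; each row is the pose to reach, as a shift and turn from the pose commanded when the call began, along the tool's axes at that moment; what a row does not reach only later rows make up. A row lasts 1/10 s, in which the tool goes at most 50 mm and 8.59 degrees, less where a joint would pass 70% of its speed; a pose out of reach is approached as far as the arm can. A call with a gripper value outside its range is refused whole. The fingers move at their own pace and stop on an object; "force" is the grip in N (left out, the last holds). Time passes only in rows, so rows that repeat a pose let the fingers close. It gives the time, the measured TCP pose, the force, the opening and the grip force at its end, in the units of the state.
- read_state(): the state, without advancing time (a new reading comes with each control period).
- read_camera(name): name is "side" or "top" or "wrist"; returns (picture, depth): 384x512x3 uint8, red, green, blue; 384x512 float32, m along the optical axis (not along the pixel's ray), 0 where there is no reading.
- camera_params(name): a dict with "fx", "fy", "cx", "cy" (pixels), "k1" (the pictures are not rectified: a ray, as slopes to the right and down, at radius r is drawn at 1 + k1 r^2 times it, then the intrinsics apply), "rvec" (rotation vector, rad) and "tvec" (3), from world to camera coordinates, as OpenCV has them. Camera axes: x right, y down, z forward; pixel columns grow to the right and rows downward; lengths in m; the calibration is good to about 2 mm. A picture is of the moment at which its call begins: read the wrist's pose just before it. camera_params takes no time and is no camera call; for the wrist camera it gives the pose at the moment of the call.
- close_job(): hands the job in; it is judged then, once.
The state is a dict: "t": time; "q": joint angles; "dq": joint speeds; "joint_torque": joint torques, N m; "tool_pos": TCP position; "orientation": TCP orientation; "force": force on the tool from outside, world axes, zero at the start; "wrist_torque": the same for the moment, N m; "opening": finger opening in m; "gripper_force": force on a finger pad.
Only numpy, scipy, OpenCV 4.12 (cv2) and the standard library are available. Lean on these libraries where they do the work, as an engineer would, in place of code of your own. Each camera call takes 0.05 s, during which the arm holds its last target. There are 200 camera calls.

## Task

Set the square ink pot gently and upright into the yellow square cradle of the shaker, carrying it by its square body because its black closing ring is still unlocked, and let go of it. Then, with the pot standing in the cradle, take the ring and turn it clockwise (seen from above) until its yellow pointer meets the red mark, and let go. Leave the other things on the table where they are.

Things in the scene. Friction and masses are not known exactly. Their poses are not given: they have to be found in the camera images.
- pot_center (a point): Centre of the square body of the loose ink pot, 22 mm above its underside. White plastic with a blue band, 58 x 58 mm, 44 mm high; axes x and y square to its faces, z up. On it sits the black closing ring; whole pot 74 mm high, 0.2 to 0.4 kg. Two corners of its top are marked: black dot (unlocked) at +x+y, red bar (locked) at +x-y.
- ring_center (a point): Centre of the captive closing ring on the pot, on its turning axis, 59 mm above the pot's underside. Black ribbed round ring, 48 mm diameter, 26 mm high (46 to 72 mm above the underside; the lid inside it reaches 74), yellow pointer stripe on its rim. Grip it across any diameter, fingers above the pot's wider shoulder (at 44 mm). Turns about the vertical with light friction, 0.06 N m.
- ring (a joint): Angle of the closing ring on the pot, rad; grows as the ring turns clockwise seen from above. 0: yellow pointer at the black dot (unlocked); 1.57: pointer at the red mark (locked). Starts at -0.1 to 0.35; stops at -0.15 and 1.70. It stays where it is left.
- cradle (a point): Centre of the floor of the shaker's cradle, 34 mm above the table; axes x and y along its walls, z up. A square of yellow walls, 66 x 66 mm inside, 6 mm thick, 9 mm high, on a blue housing 150 x 150 mm fixed to the table. The pot fits any of the four ways round with 4 mm to spare on each side; in it the pot can twist about 0.15 rad before the walls stop it.
- jar: Bystander: round ink jar with a red cap, 54 mm diameter, 75 mm high, standing among the task's things; origin at the centre of its underside.
- cup: Bystander: brown paper cup, 72 mm rim diameter, 85 mm high; origin at the centre of its underside.
- tape: Bystander: roll of tape lying flat, 104 mm diameter, 45 mm high; origin at the centre of its underside.
- brayer: Bystander: ink roller with a wooden handle lying on the table, about 170 mm long and 112 mm wide, 36 mm high; origin on the table near the middle of its length.
Not all that is in view belongs to the job. Leave any turquoise look-alike of the part that bears cradle alone. Leave any turquoise look-alike of the part that bears pot_center alone.

How it is judged:
By the outcome, as a careful person would: the job done as asked, in the order asked, and still so for the second after the job is handed in, with the robot touching nothing.
It also fails if it takes over 61 s, if anything falls off the work surface, if the arm or the gripper's body presses on something with over 40 N, if the wrist force passes 120 N, or if a joint passes its speed limit or range.

## Working session

There is one attempt and no reset: what is moved stays moved. The work goes in short steps, Python scripts to look and compute and a tool call to move; the robot and the scene stay as the last step left them, time stands still between calls to the robot, and variables do not carry over. Pictures are saved under pics/ and viewed, at most 10 in all, crops included, and the job is handed in when it is done.

Besides the shell and the picture viewer there is one more tool, called after ">>>" in YAML: its name, and indented under it one key for each argument. servo_tool: Moves the arm, as the interface text tells. Its arguments: {"type":"object","properties":{"increments":{"type":"array"},"force":{"type":"number"}},"required":["increments"]}

```bash
mkdir -p pics; cat > h.py <<'E'
import numpy as np, cv2
from plant import *
def cam(n):
    p=camera_params(n); img,d=read_camera(n); return p,img,d
def world(p,u,v,z=None,depth=None):
    x=(u-p['cx'])/p['fx']; y=(v-p['cy'])/p['fy']
    a,b=x,y
    for _ in range(10):
        s=1+p['k1']*(a*a+b*b); a,b=x/s,y/s
    R=cv2.Rodrigues(np.array(p['rvec'],float))[0]; t=np.array(p['tvec'],float).ravel()
    o=-R.T@t; r=R.T@np.array([a,b,1.])
    k=depth if depth is not None else (z-o[2])/r[2]
    return o+k*r
E
python3 - <<'E'
from h import *
s=read_state();print(s)
ims=[]
for n in['top','side']:
    p,i,d=cam(n); np.savez(f'{n}.npz',img=i,d=d,**p)
    print(n,p); cv2.imwrite(f'pics/{n}0.png',i[:,:,::-1])
E
```

```text
{'t': 0.0, 'q': array([ 1.23258317e+00,  1.31140563e-01,  1.48926480e+00, -2.69487984e-05,
        1.52298428e+00, -8.53871418e-02]), 'dq': array([-0.0016284 ,  0.00049136, -0.0004174 ,  0.00013488, -0.00148021,
       -0.00219586]), 'joint_torque': array([-8.71763461e-07, -5.59813285e+01, -4.91774011e+01,  7.68032460e-02,
        3.52763711e-02, -1.29236601e-04]), 'tool_pos': array([0.14998562, 0.58071873, 0.40370739]), 'orientation': array([-3.96034788e-01, -3.11617475e+00,  2.76820990e-03]), 'force': array([ 0.28797504, -0.84947155, -0.33195159]), 'wrist_torque': array([-0.0258705 , -0.01353781, -0.01368042]), 'gripper_force': 0.0, 'opening': 0.09302071548853202}
top {'fx': 450.3412391759508, 'fy': 450.3412391759508, 'cx': 250.16768614668612, 'cy': 184.93634213555467, 'k1': 0.02919007923230721, 'rvec': array([ 2.19883797, -2.15281928,  0.09394963]), 'tvec': array([0.00633572, 0.55115883, 1.22340056])}
side {'fx': 474.22675068933114, 'fy': 474.22675068933114, 'cx': 252.45716452039045, 'cy': 187.70240097713378, 'k1': -0.03428899084734587, 'rvec': array([ 0.34433103, -2.83123041,  1.07250248]), 'tvec': array([0.54078931, 0.13907583, 0.98667408])}
```

View pics/top0.png

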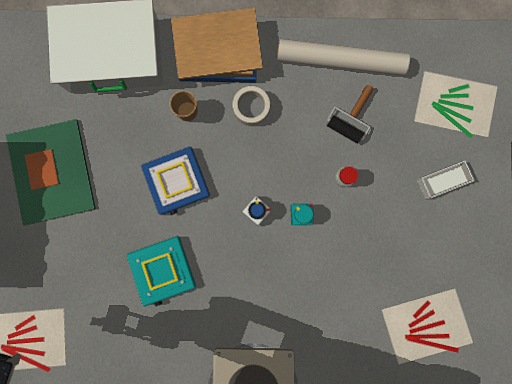

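View pics/side0.png

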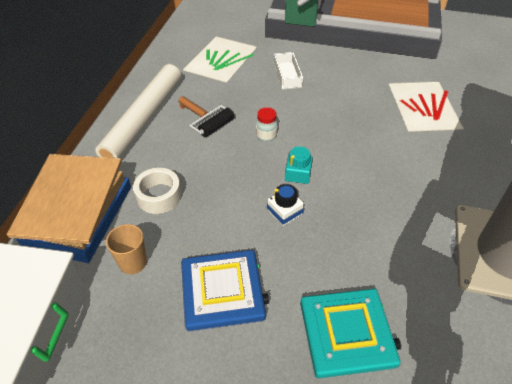

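```bash
python3 - <<'E'
from h import *
f=np.load('top.npz');p={k:f[k] for k in f.files};i=f['img'];hsv=cv2.cvtColor(i,cv2.COLOR_RGB2HSV)
m=((hsv[...,0]>20)&(hsv[...,0]<35)&(hsv[...,1]>120)&(hsv[...,2]>120)).astype('uint8')
mm=np.zeros_like(m);mm[150:215,140:210]=m[150:215,140:210]
pts=cv2.findNonZero(mm).reshape(-1,2)
w=np.array([world(p,u,v,z=.043)[:2] for u,v in pts],np.float32)
print('cradle',cv2.minAreaRect(w))
R=cv2.Rodrigues(p['rvec'])[0];print('campos',-R.T@p['tvec'])
# pot by depth
Z=np.array([[world(p,u,v,depth=f['d'][v,u]) for u in range(235,285)] for v in range(188,235)])
for lo,hi,n in[(.036,.05,'shoulder'),(.06,.085,'ring'),(.03,.09,'all')]:
    k=(Z[...,2]>lo)&(Z[...,2]<hi);q=Z[k][:,:2].astype(np.float32);print(n,k.sum(),cv2.minAreaRect(q),np.median(Z[k][:,2]))
a=cv2.resize(i[185:238,232:330],None,fx=6,fy=6,interpolation=cv2.INTER_CUBIC)
cv2.imwrite('pics/crop.png',a[:,:,::-1])
pw=camera_params('wrist');R=cv2.Rodrigues(np.array(pw['rvec']))[0];print(pw,-R.T@pw['tvec'],R[2])
E
```

```text
cradle ((0.5592899918556213, 0.22584939002990723), (0.07772549241781235, 0.07779005914926529), 22.526325225830078)
campos [0.44173698 0.01517149 1.26695043]
shoulder 183 ((0.48216354846954346, -0.0018181055784225464), (0.05777689814567566, 0.05781315267086029), 50.40716552734375) 0.043331005401058054
ring 262 ((0.4818369746208191, -0.0016237720847129822), (0.04696311801671982, 0.04684969410300255), 45.65687561035156) 0.0728996984994914
all 452 ((0.48216354846954346, -0.0018181055784225464), (0.05777689814567566, 0.05781315267086029), 50.40716552734375) 0.06994309502547147
{'fx': 278.1101520431244, 'fy': 278.1101520431244, 'cx': 257.12004377538597, 'cy': 199.45160447939966, 'k1': -0.051373209486546244, 'rvec': array([-2.28239566, -1.76878115, -0.26832639]), 'tvec': array([-0.59939933, -0.03559617,  0.39220709])} [0.06915611 0.60214676 0.38341852] [ 0.28946225 -0.07707901 -0.95408093]
```

View pics/crop.png

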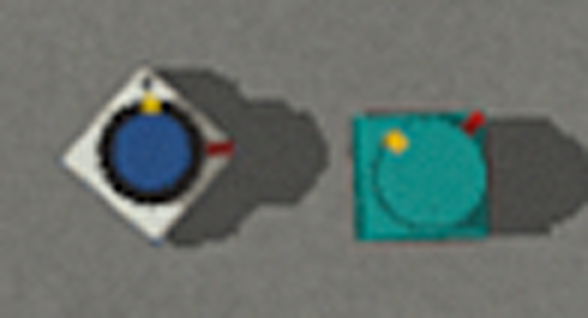

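>>> servo_tool:
  increments:
    - {"slide": [-467,-481,74],"dr": [0,0,0.438],"jaw": 0}
    - {"slide": [-467,-481,74],"dr": [0,0,0.438],"jaw": 0}
    - {"slide": [-467,-481,74],"dr": [0,0,0.438],"jaw": 0}
    - {"slide": [-467,-481,74],"dr": [0,0,0.438],"jaw": 0}
    - {"slide": [-467,-481,74],"dr": [0,0,0.438],"jaw": 0}
    - {"slide": [-467,-481,74],"dr": [0,0,0.438],"jaw": 0}
    - {"slide": [-467,-481,74],"dr": [0,0,0.438],"jaw": 0}
    - {"slide": [-467,-481,74],"dr": [0,0,0.438],"jaw": 0}
    - {"slide": [-467,-481,74],"dr": [0,0,0.438],"jaw": 0}
    - {"slide": [-467,-481,74],"dr": [0,0,0.438],"jaw": 0}
    - {"slide": [-467,-481,74],"dr": [0,0,0.438],"jaw": 0}
    - {"slide": [-467,-481,74],"dr": [0,0,0.438],"jaw": 0}
    - {"slide": [-467,-481,74],"dr": [0,0,0.438],"jaw": 0}
    - {"slide": [-467,-481,74],"dr": [0,0,0.438],"jaw": 0}
    - {"slide": [-467,-481,74],"dr": [0,0,0.438],"jaw": 0}
    - {"slide": [-467,-481,74],"dr": [0,0,0.438],"jaw": 0}
    - {"slide": [-467,-481,74],"dr": [0,0,0.438],"jaw": 0}
    - {"slide": [-467,-481,74],"dr": [0,0,0.438],"jaw": 0}
    - {"slide": [-467,-481,74],"dr": [0,0,0.438],"jaw": 0}
    - {"slide": [-467,-481,74],"dr": [0,0,0.438],"jaw": 0}

```text
t: 2.1
tool_pos: [0.4817, -0.0009, 0.331]
orientation: [1.062, 2.956, 0.0]
force: [-0.7, 0.2, 1.0]
opening: 0.0927
gripper_force: 0.0
```

```bash
cat >> h.py <<'E'
def tool():
    s=read_state(); R=cv2.Rodrigues(np.array(s['orientation'],float))[0]; return s,R
def go(x,y,ztcp,phi):
    "phi: closing-line yaw deg"
    s,R=tool(); d=R.T@(np.array([x,y,ztcp])-s['tool_pos'])*1000
    cur=np.degrees(np.arctan2(R[1,1],R[0,1])); e=(cur-phi+90)%180-90
    print('pos',s['tool_pos'].round(4),'yaw %.2f'%cur,'zaxis',R[:,2].round(4),'q6 %.2f'%s['q'][5]);print('slide',d.round(1),'drz %.4f'%np.radians(e),'F',s['force'].round(1),'t',s['t'])
def cloud(p,d):
    v,u=np.mgrid[:384,:512].astype(float)
    return np.array([world(p,float(a),float(b),depth=c) for a,b,c in zip(u.ravel(),v.ravel(),d.ravel())]).reshape(384,512,3)
E
python3 - <<'E'
from h import *
p,i,d=cam('wrist');cv2.imwrite('pics/w1.png',i[:,:,::-1])
W=cloud(p,d);np.savez('w1.npz',img=i,d=d,W=W)
near=np.hypot(W[...,0]-.482,W[...,1]+.002)<.06
for lo,hi in[(.036,.052),(.06,.085),(.012,.052)]:
    k=near&(W[...,2]>lo)&(W[...,2]<hi)&(d>0)
    print(k.sum(), cv2.minAreaRect(W[k][:,:2].astype(np.float32)) if k.sum()>5 else '',np.median(W[k][:,2]))
go(.482,-.002,.198,50.4)
E
```

```text
1051 ((0.4826119542121887, 0.0010162629187107086), (0.057972826063632965, 0.05773461237549782), 51.24019241333008) 0.043194502648706445
2192 ((0.4828978180885315, 0.0008649490773677826), (0.049000728875398636, 0.04819069802761078), 37.56557846069336) 0.0723324573793702
1317 ((0.48278504610061646, 0.0010345503687858582), (0.05849488079547882, 0.05815903842449188), 50.4599723815918) 0.04279126771372782
pos [ 0.4818 -0.001   0.331 ] yaw 50.47 zaxis [ 5.e-04 -0.e+00 -1.e+00] q6 -0.99
slide [ -0.7  -0.7 133. ] drz 0.0013 F [ 0.  -0.2 -0.7] t 2.15
```

View pics/w1.png

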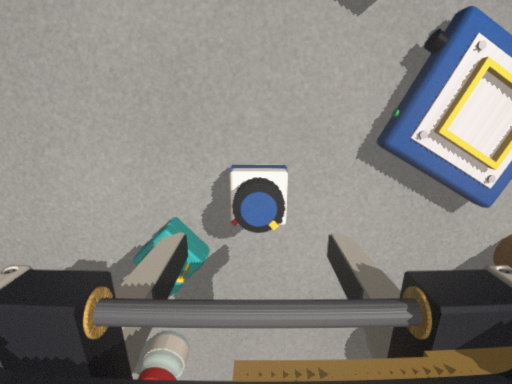

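>>> servo_tool:
  increments:
    - {"slide": [0.3,1.7,40],"dr": [0,0,0],"jaw": 0}
    - {"slide": [0.3,1.7,80],"dr": [0,0,0],"jaw": 0}
    - {"slide": [0.3,1.7,100],"dr": [0,0,0],"jaw": 0}
    - {"slide": [0.3,1.7,115],"dr": [0,0,0],"jaw": 0}
    - {"slide": [0.3,1.7,125],"dr": [0,0,0],"jaw": 0}
    - {"slide": [0.3,1.7,133],"dr": [0,0,0],"jaw": 0}
    - {"slide": [0.3,1.7,133],"dr": [0,0,0],"jaw": 0}
    - {"slide": [0.3,1.7,133],"dr": [0,0,0],"jaw": 0.2}
    - {"slide": [0.3,1.7,133],"dr": [0,0,0],"jaw": 0.3}
    - {"slide": [0.3,1.7,133],"dr": [0,0,0],"jaw": 0.4}
    - {"slide": [0.3,1.7,133],"dr": [0,0,0],"jaw": 0.5}
    - {"slide": [0.3,1.7,133],"dr": [0,0,0],"jaw": 0.6}
    - {"slide": [0.3,1.7,133],"dr": [0,0,0],"jaw": 0.6}
    - {"slide": [0.3,1.7,133],"dr": [0,0,0],"jaw": 0.6}
    - {"slide": [0.3,1.7,133],"dr": [0,0,0],"jaw": 0.6}
  force: 25

```text
t: 3.65
tool_pos: [0.4829, -0.0001, 0.1981]
orientation: [1.064, 2.956, 0.0]
force: [-1.7, 0.1, 4.9]
opening: 0.0576
gripper_force: 25.0
```

```bash
python3 - <<'E'
from h import *
go(.559,.226,.33,22.5);print(read_state()['opening'],read_state()['gripper_force'])
E
```

```text
pos [ 4.829e-01 -1.000e-04  1.981e-01] yaw 50.42 zaxis [ 4.e-04 -1.e-04 -1.e+00] q6 -0.99
slide [  85.4  222.8 -131.9] drz 0.4873 F [-1.7  0.1  4.9] t 3.65
0.05758159205360729 24.99546378850937
```

>>> servo_tool:
  increments:
    - {"slide": [0,0,-5],"dr": [0,0,0],"jaw": 0.6}
    - {"slide": [0,0,-15],"dr": [0,0,0],"jaw": 0.6}
    - {"slide": [0,0,-35],"dr": [0,0,0],"jaw": 0.6}
    - {"slide": [0,0,-60],"dr": [0,0,0],"jaw": 0.6}
    - {"slide": [0,0,-90],"dr": [0,0,0],"jaw": 0.6}
    - {"slide": [0,15,-120],"dr": [0,0,0.04],"jaw": 0.6}
    - {"slide": [0,35,-140],"dr": [0,0,0.1],"jaw": 0.6}
    - {"slide": [-1,60,-150],"dr": [0,0,0.17],"jaw": 0.6}
    - {"slide": [-1,85,-150],"dr": [0,0,0.24],"jaw": 0.6}
    - {"slide": [-2,110,-150],"dr": [0,0,0.31],"jaw": 0.6}
    - {"slide": [-2,135,-150],"dr": [0,0,0.38],"jaw": 0.6}
    - {"slide": [-3,155,-150],"dr": [0,0,0.44],"jaw": 0.6}
    - {"slide": [-3,170,-150],"dr": [0,0,0.475],"jaw": 0.6}
    - {"slide": [-3,176,-150],"dr": [0,0,0.487],"jaw": 0.6}
    - {"slide": [-3,176,-150],"dr": [0,0,0.487],"jaw": 0.6}
    - {"slide": [-3,176,-150],"dr": [0,0,0.487],"jaw": 0.6}

```text
t: 5.25
tool_pos: [0.5968, 0.1332, 0.3476]
orientation: [-1.744, -2.613, 0.001]
force: [0.2, 0.0, -3.8]
opening: 0.0581
gripper_force: 25.0
```

```bash
python3 - <<'E'
from h import *
p,i,d=cam('wrist');cv2.imwrite('pics/w2.png',i[:,:,::-1])
hsv=cv2.cvtColor(i,cv2.COLOR_RGB2HSV)
W=cloud(p,d)
m=(hsv[...,0]>20)&(hsv[...,0]<35)&(hsv[...,1]>120)&(hsv[...,2]>120)
k=m&(np.hypot(W[...,0]-.559,W[...,1]-.226)<.065)
print(k.sum(),np.percentile(W[k][:,2],[5,50,95]))
v,u=np.nonzero(k)
w=np.array([world(p,float(a),float(b),z=.043)[:2] for a,b in zip(u,v)],np.float32)
r=cv2.minAreaRect(w);print(r)
k2=k&(W[...,2]>.0405)
print(cv2.minAreaRect(W[k2][:,:2].astype(np.float32)))
t=(np.hypot(W[...,0]-r[0][0],W[...,1]-r[0][1])<.02);print('floor',np.median(W[t][:,2]))
go(*r[0],.265,r[2]); s=read_state();print(s['opening'],s['gripper_force'])
E
```

```text
1922 [0.04130897 0.04260421 0.04384561]
((0.6098738312721252, 0.11070539802312851), (0.07740122824907303, 0.3305245637893677), 22.395841598510742)
((0.5615487694740295, 0.22792206704616547), (0.0777268335223198, 0.07759217172861099), 22.46999168395996)
floor 0.2213207741008847
pos [0.5968 0.1331 0.3477] yaw 22.54 zaxis [-6.e-04 -4.e-04 -1.e+00] q6 -0.26
slide [-25.7   3.5  82.7] drz 0.0025 F [ 0.4  0.1 -3.9] t 5.3
0.057900091412829875 24.992516040802002
```

View pics/w2.png

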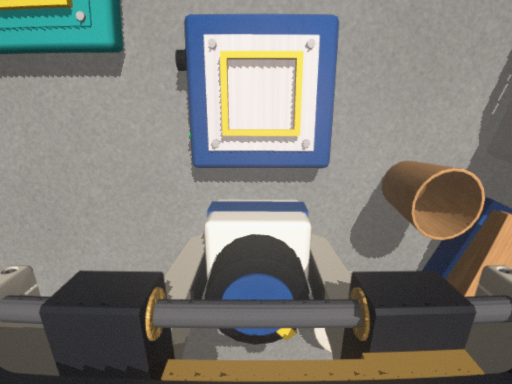

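```bash
python3 - <<'E'
from h import *
s,R=tool()
p,i,d=cam('wrist');W=cloud(p,d)
T=(W-s['tool_pos'])@R*1000   # tool frame mm
hsv=cv2.cvtColor(i,cv2.COLOR_RGB2HSV)
pot=(d>0)&(abs(T[...,0])<45)&(abs(T[...,1])<35)&(T[...,2]<205)&(T[...,2]>110)
sh=pot&(abs(T[...,2]-154)<4)&(hsv[...,1]<60)&(hsv[...,2]>120)
ring=pot&(T[...,2]<134)&(T[...,2]>118)
for n,k in(('sh',sh),('ring',ring)):
    q=T[k];print(n,k.sum(),np.percentile(q[:,0],[0.5,50,99.5]).round(1),np.percentile(q[:,1],[.5,50,99.5]).round(1),np.median(q[:,2]))
q=T[ring][:,:2].astype(np.float32);print(cv2.minEnclosingCircle(q))
c=np.array([.5615,.2279,.043]);print('cradle tool',(c-s['tool_pos'])@R*1000)
E
```

```text
sh 2887 [-2.6 23.  29.7] [-33.6  -0.1  33.9] 154.78555903953287
ring 5907 [-21.6  10.1  25. ] [-34.3   0.5  34.4] 126.19152208484718
((6.20459508895874, -0.0011821695370599627), 35.14567947387695)
cradle tool [101.13553931   3.93497756 304.67324157]
```

>>> servo_tool:
  increments:
    - {"slide": [15,1,0],"dr": [0,0,0],"jaw": 0.6}
    - {"slide": [40,2,10],"dr": [0,0,0],"jaw": 0.6}
    - {"slide": [65,3,25],"dr": [0,0,0],"jaw": 0.6}
    - {"slide": [85,3.5,45],"dr": [0,0,0],"jaw": 0.6}
    - {"slide": [96,3.5,65],"dr": [0,0,0],"jaw": 0.6}
    - {"slide": [100.4,3.5,80],"dr": [0,0,0],"jaw": 0.6}
    - {"slide": [100.4,3.5,86],"dr": [0,0,0.001],"jaw": 0.6}
    - {"slide": [100.4,3.5,86],"dr": [0,0,0.001],"jaw": 0.6}
    - {"slide": [100.4,3.5,86],"dr": [0,0,0.001],"jaw": 0.6}

```text
t: 6.25
tool_pos: [0.5626, 0.2273, 0.2627]
orientation: [1.747, 2.61, 0.001]
force: [0.9, -0.3, -3.9]
opening: 0.0578
gripper_force: 25.0
```

```bash
python3 - <<'E'
from h import *
s,R=tool()
p,i,d=cam('wrist');p2,i2,d2=cam('side')
W=cloud(p,d);T=(W-s['tool_pos'])@R*1000
hsv=cv2.cvtColor(i,cv2.COLOR_RGB2HSV)
m=(hsv[...,0]>20)&(hsv[...,0]<35)&(hsv[...,1]>120)&(hsv[...,2]>100)&(W[...,2]>.038)&(W[...,2]<.048)&(np.hypot(T[...,0],T[...,1])<65)
q=T[m];print(m.sum(),q.min(0),q.max(0))
# far wall extent
f=q[q[:,0]>q[:,0].max()-5];print('far wall y',f[:,1].min(),f[:,1].max())
a=cv2.resize(i2[215:345,155:290],None,fx=4,fy=4,interpolation=cv2.INTER_CUBIC)
b=i[0:384]
b=cv2.copyMakeBorder(cv2.resize(i[:260,120:400],None,fx=1,fy=1),0,a.shape[0]-260,0,0,cv2.BORDER_CONSTANT)[:, :250]
cv2.imwrite('pics/c3.png',np.hstack([a,b])[:,:,::-1])
print(s['tool_pos'])
E
```

```text
1307 [  5.82346085 -39.74272966 217.77688448] [ 40.65605252  37.80846553 224.65961541]
far wall y -39.4614304322588 37.31883654149723
[0.56260661 0.22725073 0.26269279]
```

View pics/c3.png

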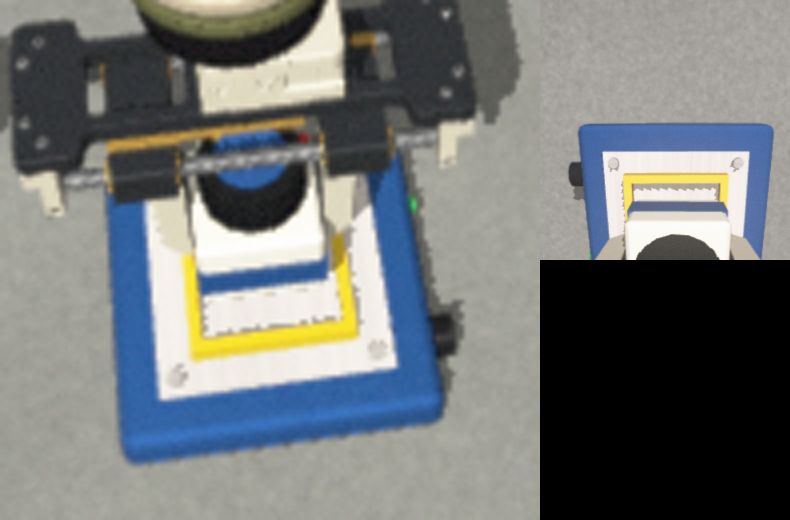

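>>> servo_tool:
  increments:
    - {"slide": [0.9,-1.0,3],"dr": [0,0,0],"jaw": 0.6}
    - {"slide": [0.9,-1.0,8],"dr": [0,0,0],"jaw": 0.6}
    - {"slide": [0.9,-1.0,13],"dr": [0,0,0],"jaw": 0.6}
    - {"slide": [0.9,-1.0,18],"dr": [0,0,0],"jaw": 0.6}
    - {"slide": [0.9,-1.0,22],"dr": [0,0,0],"jaw": 0.6}
    - {"slide": [0.9,-1.0,25],"dr": [0,0,0],"jaw": 0.6}
    - {"slide": [0.9,-1.0,27],"dr": [0,0,0],"jaw": 0.6}
    - {"slide": [0.9,-1.0,28],"dr": [0,0,0],"jaw": 0.6}
    - {"slide": [0.9,-1.0,29],"dr": [0,0,0],"jaw": 0.6}
    - {"slide": [0.9,-1.0,29.5],"dr": [0,0,0],"jaw": 0.6}
    - {"slide": [0.9,-1.0,30],"dr": [0,0,0],"jaw": 0.6}

```text
t: 7.45
tool_pos: [0.5608, 0.2282, 0.2321]
orientation: [1.746, 2.611, 0.0]
force: [-2.1, -0.1, 1.6]
opening: 0.058
gripper_force: 25.0
```

>>> servo_tool:
  increments:
    - {"slide": [0,0,0],"dr": [0,0,0],"jaw": 0.35}
    - {"slide": [0,0,0],"dr": [0,0,0],"jaw": 0.3}
    - {"slide": [0,0,0],"dr": [0,0,0],"jaw": 0.2}
    - {"slide": [0,0,0],"dr": [0,0,0],"jaw": 0.1}
    - {"slide": [0,0,0],"dr": [0,0,0],"jaw": 0}
    - {"slide": [0,0,0],"dr": [0,0,0],"jaw": 0}
    - {"slide": [0,0,-10],"dr": [0,0,0],"jaw": 0}
    - {"slide": [0,0,-30],"dr": [0,0,0],"jaw": 0}
    - {"slide": [0,0,-60],"dr": [0,0,0],"jaw": 0}
    - {"slide": [0,0,-95],"dr": [0,0,0],"jaw": 0}
    - {"slide": [0,0,-120],"dr": [0,0,0],"jaw": 0}
    - {"slide": [0,0,-133],"dr": [0,0,0],"jaw": 0}
    - {"slide": [0,0,-133],"dr": [0,0,0],"jaw": 0}
    - {"slide": [0,0,-133],"dr": [0,0,0],"jaw": 0}

```text
t: 8.85
tool_pos: [0.5605, 0.2281, 0.3638]
orientation: [-1.746, -2.611, 0.001]
force: [-0.7, 0.1, -0.5]
opening: 0.0936
gripper_force: 0.0
```

```bash
cat > look.py <<'E'
from h import *
import sys
s,R=tool()
p,i,d=cam('wrist')
hsv=cv2.cvtColor(i,cv2.COLOR_RGB2HSV).astype(int);W=cloud(p,d)
near=(np.hypot(W[...,0]-.561,W[...,1]-.228)<.055)&(d>0)
a90=lambda a:(a+45)%90-45
sh=near&(W[...,2]>.072)&(W[...,2]<.086);r=cv2.minAreaRect(W[sh][:,:2].astype(np.float32));print('shoulder',r,np.median(W[sh][:,2]))
ri=near&(W[...,2]>.098)&(W[...,2]<.115);c,rad=cv2.minEnclosingCircle(W[ri][:,:2].astype(np.float32));print('ring',c,rad,'topz',np.median(W[ri][:,2]),'spread',np.ptp(W[ri][:,2]))
c=np.array(c);h,S,V=hsv[...,0],hsv[...,1],hsv[...,2]
rr=np.hypot(W[...,0]-c[0],W[...,1]-c[1])
ye=ri&(h>20)&(h<35)&(S>120)&(V>100)&(rr<.028)
re=near&(W[...,2]>.07)&((h<8)|(h>172))&(S>120)&(V>70)&(rr>.024)
for n,k in(('yellow',ye),('red',re)):
    q=W[k];m=q.mean(0) if len(q) else np.zeros(3);print(n,k.sum(),m.round(4),'ang %.1f'%np.degrees(np.arctan2(m[1]-c[1],m[0]-c[0])))
print('cornerref from shoulder',[round((r[2]+45+90*j+180)%360-180,1) for j in range(4)])
go(c[0],c[1],.267,22.5)
cv2.imwrite(f'pics/{sys.argv[1]}.png',cv2.resize(i[100:300,150:370],None,fx=3,fy=3,interpolation=cv2.INTER_CUBIC)[:,:,::-1])
E
python3 look.py w4
```

```text
shoulder ((0.5612282752990723, 0.22945553064346313), (0.05814861133694649, 0.057717837393283844), 22.43154525756836) 0.07728617187964176
ring (0.5612825155258179, 0.2290743887424469) 0.025013035163283348 topz 0.10641113680936376 spread 0.011311630523973687
yellow 57 [0.5796 0.2198 0.1062] ang -26.8
red 22 [0.5475 0.1973 0.0788] ang -113.5
cornerref from shoulder [67.4, 157.4, -112.6, -22.6]
pos [0.5603 0.2281 0.3629] yaw 22.46 zaxis [-2.5e-03 -8.0e-04 -1.0e+00] q6 -0.09
slide [ 0.5  1.6 95.8] drz -0.0007 F [-1.2 -0.3 -0.6] t 8.9
```

View pics/w4.png

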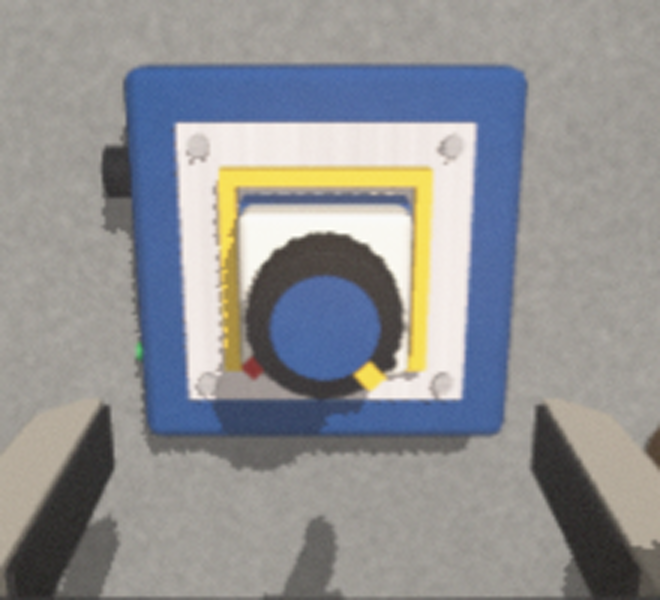

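>>> servo_tool:
  increments:
    - {"slide": [0.5,1.5,30],"dr": [0,0,0],"jaw": 0}
    - {"slide": [0.5,1.5,60],"dr": [0,0,0],"jaw": 0}
    - {"slide": [0.5,1.5,80],"dr": [0,0,0],"jaw": 0}
    - {"slide": [0.5,1.5,90],"dr": [0,0,0],"jaw": 0}
    - {"slide": [0.5,1.5,95.5],"dr": [0,0,0],"jaw": 0}
    - {"slide": [0.5,1.5,95.5],"dr": [0,0,0],"jaw": 0}
    - {"slide": [0.5,1.5,95.5],"dr": [0,0,0],"jaw": 0.2}
    - {"slide": [0.5,1.5,95.5],"dr": [0,0,0],"jaw": 0.3}
    - {"slide": [0.5,1.5,95.5],"dr": [0,0,0],"jaw": 0.4}
    - {"slide": [0.5,1.5,95.5],"dr": [0,0,0],"jaw": 0.5}
    - {"slide": [0.5,1.5,95.5],"dr": [0,0,0],"jaw": 0.6}
    - {"slide": [0.5,1.5,95.5],"dr": [0,0,0],"jaw": 0.7}
    - {"slide": [0.5,1.5,95.5],"dr": [0,0,0],"jaw": 0.7}
    - {"slide": [0.5,1.5,95.5],"dr": [0,0,0],"jaw": 0.7}
  force: 15

```text
t: 10.3
tool_pos: [0.5618, 0.2292, 0.2693]
orientation: [-1.746, -2.611, 0.001]
force: [-2.7, -0.8, 3.4]
opening: 0.0476
gripper_force: 15.0
```

>>> servo_tool:
  increments:
    - {"slide": [0,0,0],"dr": [0,0,0.05],"jaw": 0.7}
    - {"slide": [0,0,0],"dr": [0,0,0.14],"jaw": 0.7}
    - {"slide": [0,0,0],"dr": [0,0,0.23],"jaw": 0.7}
    - {"slide": [0,0,0],"dr": [0,0,0.32],"jaw": 0.7}
    - {"slide": [0,0,0],"dr": [0,0,0.41],"jaw": 0.7}
    - {"slide": [0,0,0],"dr": [0,0,0.5],"jaw": 0.7}
    - {"slide": [0,0,0],"dr": [0,0,0.59],"jaw": 0.7}
    - {"slide": [0,0,0],"dr": [0,0,0.68],"jaw": 0.7}
    - {"slide": [0,0,0],"dr": [0,0,0.77],"jaw": 0.7}
    - {"slide": [0,0,0],"dr": [0,0,0.86],"jaw": 0.7}
    - {"slide": [0,0,0],"dr": [0,0,0.95],"jaw": 0.7}
    - {"slide": [0,0,0],"dr": [0,0,1.04],"jaw": 0.7}
    - {"slide": [0,0,0],"dr": [0,0,1.13],"jaw": 0.7}
    - {"slide": [0,0,0],"dr": [0,0,1.22],"jaw": 0.7}
    - {"slide": [0,0,0],"dr": [0,0,1.31],"jaw": 0.7}
    - {"slide": [0,0,0],"dr": [0,0,1.4],"jaw": 0.7}
    - {"slide": [0,0,0],"dr": [0,0,1.48],"jaw": 0.7}
    - {"slide": [0,0,0],"dr": [0,0,1.53],"jaw": 0.7}
    - {"slide": [0,0,0],"dr": [0,0,1.55],"jaw": 0.7}
    - {"slide": [0,0,0],"dr": [0,0,1.55],"jaw": 0.7}

```text
t: 12.3
tool_pos: [0.5621, 0.2294, 0.2693]
orientation: [-3.075, -0.644, -0.001]
force: [0.4, 1.5, -0.3]
opening: 0.0479
gripper_force: 15.0
```

```bash
python3 - <<'E'
from h import *
go(.5615,.229,.267,22.5);s=read_state();print(s['wrist_torque'],s['opening'])
E
```

```text
pos [0.5621 0.2294 0.2693] yaw -66.32 zaxis [ 6.e-04  4.e-04 -1.e+00] q6 1.46
slide [-0.7  0.1  2.3] drz -1.5503 F [ 0.4  1.5 -0.3] t 12.3
[ 0.14406021  0.0561827  -0.03837335] 0.047881948667546616
```

>>> servo_tool:
  increments:
    - {"slide": [0,0,0],"dr": [0,0,1.55],"jaw": 0.45}
    - {"slide": [0,0,0],"dr": [0,0,0],"jaw": 0.4}

```text
t: 12.5
tool_pos: [0.5619, 0.2291, 0.2691]
orientation: [3.08, 0.62, -0.0]
force: [0.1, 0.1, 0.5]
opening: 0.0542
gripper_force: 0.0
```

The first row of that call wrongly carried a turn of 1.55, so I opened the jaw while twisting a little. I'll clear the pot and measure the ring again.

>>> servo_tool:
  increments:
    - {"slide": [0,0,0],"dr": [0,0,0],"jaw": 0.2}
    - {"slide": [0,0,0],"dr": [0,0,0],"jaw": 0}
    - {"slide": [0,0,0],"dr": [0,0,0],"jaw": 0}
    - {"slide": [0,0,-15],"dr": [0,0,0],"jaw": 0}
    - {"slide": [0,0,-45],"dr": [0,0,0],"jaw": 0}
    - {"slide": [0,0,-75],"dr": [0,0,0],"jaw": 0}
    - {"slide": [0,0,-95],"dr": [0,0,0],"jaw": 0}
    - {"slide": [0,0,-95],"dr": [0,0,0],"jaw": 0}
    - {"slide": [0,0,-95],"dr": [0,0,0],"jaw": 0}

```text
t: 13.4
tool_pos: [0.562, 0.2293, 0.3652]
orientation: [-3.075, -0.643, -0.003]
force: [-0.0, -0.6, -0.4]
opening: 0.0931
gripper_force: 0.0
```

```bash
python3 look.py w5
```

```text
shoulder ((0.5633914470672607, 0.22954413294792175), (0.05719112604856491, 0.05813036859035492), 17.00511932373047) 0.07721381223180046
ring (0.5628494620323181, 0.22908703982830048) 0.02506818249821663 topz 0.10629181968144538 spread 0.010776929155993459
yellow 51 [0.5541 0.2111 0.1062] ang -116.0
red 10 [0.5466 0.1985 0.0788] ang -118.0
cornerref from shoulder [62.0, 152.0, -118.0, -28.0]
pos [0.5617 0.2291 0.3638] yaw -66.37 zaxis [-6.e-04 -2.e-04 -1.e+00] q6 1.46
slide [ 1.1  0.5 96.8] drz -1.5511 F [ 0.   1.3 -1.1] t 13.45
```

View pics/w5.png

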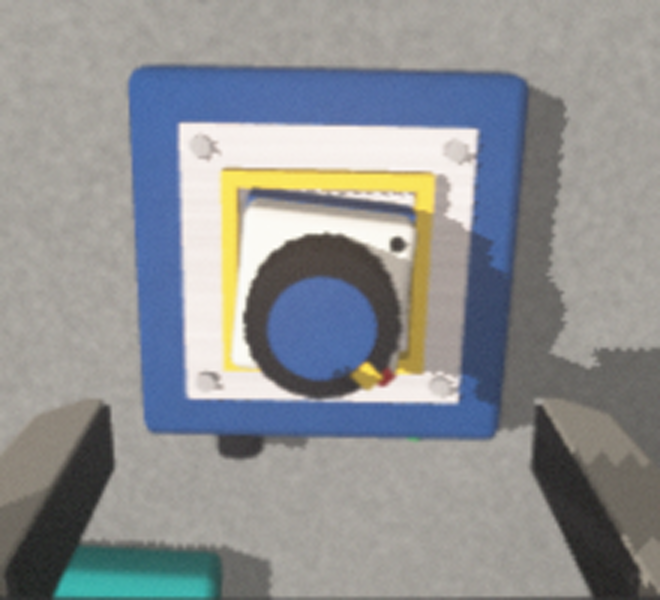

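```bash
python3 -c "
from plant import *
print(close_job())"
```

```text
the job is handed in; nothing more can be done
None
```

The ink pot stands upright and released in the yellow cradle. Its ring is turned clockwise to about 2° short of the red mark by camera measurement (about 1.54 of 1.57 rad). The job was handed in at about 13.5 s with the gripper open and clear, and the result of the judging was not shown.

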